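# Sort the bag clips by their grip

### The job

Draw every bag clip out of the mouth of its pigeonhole in the low rack on the cheese counter, squeeze its handles to feel the spring, and sort it: put the firm clips in the rectangular steel tray and the weak ones in the round tub. Leave the tray and the tub standing upright, and do not disturb the other goods on the counter.

Things in the scene. Friction and masses are not known exactly. Their poses are not given: they have to be found in the camera images.
- rack: Fixed plywood rack, 110 deep (x) x 416 wide (y) x 42 high; x points away from the robot. Origin: centre of its underside. The front face, at x = -55, has six mouths, 36 wide, 30 high, at y = -165, -99, -33, 33, 99, 165. Behind each is a pigeonhole on the counter top, closed above by the 12 thick roof: a clip comes out only through the mouth, along the rack's -x.
- keep_tray: Loose rectangular steel tray for the firm clips, 165 (x) x 150 (y) outside, 50 high, walls and floor 3 thick, 0.6 kg. Origin: centre of its underside. It stands on the counter at one side of the rack's front, left or right.
- scrap_tub: Loose round white tub for the weak clips, 170 in diameter outside at the rim, 50 high, walls about 4 thick, 0.5 kg. Origin: centre of its underside. It stands at the other side.
- clip1_mid (a point): Black spring bag clip, 102 long, 22 high, 50 g: two upright levers, 5 thick, side by side on an upright pivot. Site: on the pivot, 11 above the underside. Handles run 52 to its -x, jaws 50 to +x. Outside widths at rest: 36 at the handles' end, 34 at x = -47, 20 at the pivot, 10 at the jaw tips. Four to six of the six clips are present; absent ones read None from the start.
- clip2_mid (a point): Bag clip, same looks, size and axes as clip1_mid's. All clips start with the jaws in a pigeonhole and the handles sticking out of its mouth towards the robot, the pivot within 10 of the rack's front face. Pinch the handles from above, across y, around x = -36.
- clip3_mid (a point): Bag clip, same looks, size and axes as clip1_mid's. Squeezed, a clip's handles come together to a stop, where they are parallel and 20 wide outside; the jaws then open to 25 wide. The axes turn with the +y lever, by 0.15 rad in an even full squeeze.
- clip4_mid (a point): Bag clip, same looks, size and axes as clip1_mid's. Springs differ: the handles of a firm clip begin to give at about 14 N and need about 34 N to reach the stop; those of a weak one give at 3 N and reach the stop with 8 N (per finger, near the handles' ends).
- clip5_mid (a point): Bag clip, same looks, size and axes as clip1_mid's. Any clip may be firm or weak, whatever its place in the rack.
- clip6_mid (a point): Bag clip, same looks, size and axes as clip1_mid's. It may be firm or weak.
- olive_jar: Green glass jar, 70 in diameter, 110 high. Origin: centre of its underside. Not to be disturbed.
- oil_can: Yellow can, 72 in diameter, 120 high. Origin: centre of its underside. Not to be disturbed.
- scoop: Serving spoon lying behind the rack. Origin: centre of its underside. Not to be disturbed.
- cheese_block: Block of cheese 50 x 90 x 50. Origin: centre of its underside. Not to be disturbed.
- tag_stand: Price card 80 wide on a black foot, 60 high in all. Origin: centre of its underside. Not to be disturbed.
- tag_pack: Small carton 45 x 80 x 18 lying on the rack's roof. Origin: centre of its underside. Not to be disturbed.
- wheel_cheese: Small round cheese, 100 in diameter, 40 high. Origin: centre of its underside. Not to be disturbed.
Things that resemble listed ones, but are neither listed nor needed, are in the scene too. Leave any green look-alike of the part that bears clip5_mid alone.

How it is judged:
By the outcome, as a careful person would: the job done as asked, in the order asked, and still so for the second after the job is handed in, with the robot touching nothing.
Of clip1, clip2, clip3, clip4, clip5, clip6 only 4 to 6 are there at a start; the rules pass over those that are not, and their reading is None.
At some moment in a run one of keep_tray, scrap_tub may be knocked a few centimetres aside while the robot is not near it.
Once in a run the grip may slacken for a moment while it holds something.
It also fails if it takes over 210 s, if anything falls off the work surface, if the arm or the gripper's body presses on something with over 40 N, if the wrist force passes 120 N, or if a joint passes its speed limit or range.

### The arm

A 7-joint arm with a two-finger parallel gripper is mounted at the origin on the work surface. World frame = base frame: x ahead of the robot, y to its left, z up, the work surface at z = 0. Lengths are in m, angles in rad, forces in N, time in s.
With the tool pointing down it reaches from about 0.425 to 0.825 m from the base axis. Payload 3.6 kg.
Tool frame: the origin (TCP) lies between the finger pads; the fingertips stand r.nose_length ahead of it and the grasp point (between the pads) lies 3 mm ahead of it (r.nose_length is the distance from the TCP to the fingertips, in m); z points along the fingers, y is the line along which they close (so a half turn about z gives the same grasp; the last joint's range is limited). The gripper opens to 85 mm and grips with 20 to 120 N. Pads are 22 mm wide; open, the fingers measure 114 mm over their backs; the gripper's body (76 mm by 85 mm) begins 54 mm behind the grasp point. The pads swing forward as they close: fully open they stand 13 mm farther back than shut.
Start: joints at [1.107, 0.615, -0.013, 1.423, 0.008, 1.103, -0.04], TCP at [0.276, -0.589, 0.253] pointing down, gripper open.
Joint ranges: [-3.12, 3.12], [-0.3, 2.06], [-1.34, 1.32], [0.26, 2.42], [-1.36, 4.5], [0.01, 1.98], [-2.84, 2.84]. Speed limits (rad/s): [2.79, 2.79, 3.14, 3.14, 3.14, 3.14, 3.14].

### API

Orientations are given as a rotation vector (axis times angle).
In Python, from bench import r, cams gives the robot as it stands. The module is installed in compiled form; this text tells all that it offers. Calls block until the motion is done:
- r.move_pose(position, orientation): joint-space move of the TCP to a pose.
- r.servo_line(position, rotation=None, rate=0.15): straight line of the TCP; rotation=None keeps the orientation; rate is the mean speed in m/s.
- r.move_joints(angles): joint-space move.
- r.release() and r.gripper_close(effort=None): open the fingers fully, or close them until they stop; effort is the grip in N (None keeps the last).
- r.sleep(seconds).
- r.solve_ik(position, orientation): joint angles nearest the present ones, or None.
- r.get_state(): the state.
- cams.grab_frame(name): name is "side" or "top" or "wrist"; returns a dict with "img" (420x560x3 uint8, red, green, blue), "z_map" (420x560 float32, m along the optical axis (not along the pixel's ray), 0 where there is no reading), "mtx" (3x3 intrinsics, pixels), "world_to_cam" (4x4, takes a point from world to camera coordinates); the wrist camera has in their place "T_tool_cam" (4x4, takes a point from camera to tool coordinates, whose origin is the TCP and whose axes are the flange's). Camera axes: x right, y down, z forward; pixel columns grow to the right and rows downward; lengths in m; the calibration is good to about 2 mm. A picture is of the moment at which its call begins: read the wrist's pose just before it.
A pose or a line that the arm cannot do raises r.IKError and nothing moves.
- r.hand_in(): hands the job in; it is judged then, once.
The state is a dict: "clock": time; "joints": joint angles; "qd": joint speeds; "joint_torque": joint torques, N m; "position": TCP position; "ee_rot": TCP orientation; "force": force on the tool from outside, world axes, zero at the start; "ft_torque": the same for the moment, N m; "opening": finger opening in m; "gripper_force": force on a finger pad.
Only numpy, scipy, OpenCV 4.12 (cv2) and the standard library are available. Lean on these libraries where they do the work, as an engineer would, in place of code of your own. Each camera call takes 0.05 s, during which the arm holds its last target. There are 200 camera calls.

## Working session

There is one attempt and no reset: what is moved stays moved. The work goes in short steps, each a Python script; the robot and the scene stay as the last script left them, time stands still between calls to the robot, and variables do not carry over. Pictures are saved under pics/ and viewed, at most 14 in all, crops included, and the job is handed in when it is done.

```bash
mkdir -p pics; ls
python3 - <<'E'
from bench import r,cams
import cv2,numpy as np
s=r.get_state();print({k:np.round(v,3) for k,v in s.items()},r.nose_length)
for n in("top","side"):
    f=cams.grab_frame(n);cv2.imwrite(f"pics/{n}0.png",f["img"][:,:,::-1]);print(n,f["mtx"].round(1).tolist(),f["world_to_cam"].round(3).tolist());np.savez(f"{n}0.npz",**f)
E
```

```text
pics
{'clock': np.float64(0.0), 'joints': array([ 1.107,  0.616, -0.013,  1.425,  0.008,  1.103, -0.04 ]), 'qd': array([-0.   , -0.001,  0.001,  0.001,  0.002,  0.   , -0.   ]), 'joint_torque': array([-0.0000e+00, -4.6922e+01,  2.6000e-01, -1.7103e+01,  1.0000e-02,
        1.0000e-02, -0.0000e+00]), 'position': array([ 0.275, -0.588,  0.252]), 'ee_rot': array([-3.064e+00, -6.820e-01,  1.000e-03]), 'force': array([-0.125, -0.45 , -0.436]), 'ft_torque': array([-0.039,  0.024,  0.013]), 'gripper_force': np.float64(0.0), 'opening': np.float64(0.085)} 0.022
top [[398.1, 0.0, 282.5], [0.0, 398.1, 216.8], [0.0, 0.0, 1.0]] [[0.01, -1.0, 0.028, -0.054], [-0.997, -0.012, -0.076, 0.614], [0.076, -0.027, -0.997, 1.025], [0.0, 0.0, 0.0, 1.0]]
side [[478.1, 0.0, 283.1], [0.0, 478.1, 209.2], [0.0, 0.0, 1.0]] [[-0.96, -0.279, -0.012, 0.579], [-0.204, 0.73, -0.653, 0.162], [0.191, -0.624, -0.757, 1.066], [0.0, 0.0, 0.0, 1.0]]
```

View pics/top0.png

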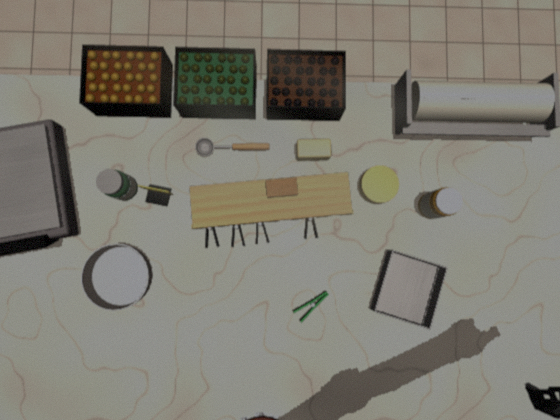

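View pics/side0.png

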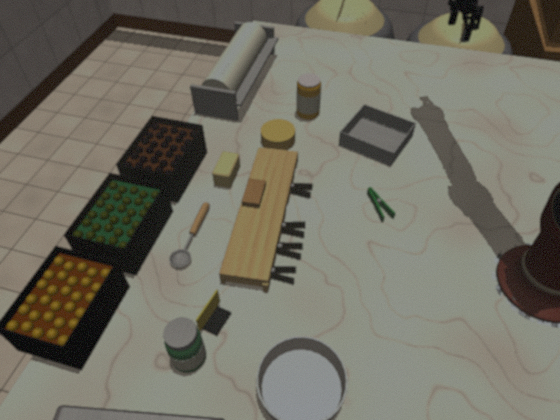

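The top view shows the rack at (271,200). Four black clips stick out of it, at (211,237), (237,235), (262,232) and (311,228). The tub is at (118,275) on the +y side and the tray at (408,288) on the −y side. The green clip-like thing at (311,305) is the look-alike, so I'll leave it alone. Next I'll measure all of these.

```bash
cat > h.py <<'E'
import cv2,numpy as np
from bench import r,cams
from scipy.spatial.transform import Rotation as R
def ray(f,uv,z):
    uv=np.atleast_2d(np.asarray(uv,float));M=f["world_to_cam"];Rm,t=M[:3,:3],M[:3,3]
    c=-Rm.T@t;d=np.c_[uv,np.ones(len(uv))]@np.linalg.inv(f["mtx"]).T@Rm
    return (c+d*((z-c[2])/d[:,2])[:,None])
def cloud(f):
    z=f["z_map"];v,u=np.mgrid[:z.shape[0],:z.shape[1]]
    p=np.stack([u,v,np.ones_like(u)],-1)@np.linalg.inv(f["mtx"]).T*z[...,None]
    M=f["world_to_cam"];return (p-M[:3,3])@M[:3,:3]
def down(yaw): # closing axis (tool y) at angle yaw from world +y (tool z down)
    return (R.from_euler('z',yaw)*R.from_euler('x',np.pi)).as_rotvec()
E
python3 - <<'E'
from h import *
f=dict(np.load("top0.npz"));P=cloud(f);img=f["img"];hsv=cv2.cvtColor(img,cv2.COLOR_RGB2HSV)
print("table z",np.median(P[330:360,60:200,2]))
def big(m,box):
    k=np.zeros_like(m,np.uint8);x0,y0,x1,y1=box;k[y0:y1,x0:x1]=m[y0:y1,x0:x1]
    n,l,s,c=cv2.connectedComponentsWithStats(k.astype(np.uint8));return [(l==i) for i in np.argsort(-s[1:,4])+1 if s[i,4]>25],
m=(P[...,2]>.034)&(P[...,2]<.075)
rk=big(m,(180,165,356,235))[0][0]
c=cv2.findContours(rk.astype(np.uint8),0,1)[0][0][:,0]
rect=cv2.minAreaRect(ray(f,c,.042)[:,:2].astype(np.float32));print("rack",rect)
blk=(hsv[...,2]<75)&(P[...,2]<.05)
for b in big(blk,(195,215,345,260))[0]:
    v,u=np.nonzero(b);w=ray(f,np.c_[u,v],.02)[:,:2];print("clip part",len(u),u.mean().round(),v.mean().round(),w.mean(0).round(4),w.min(0).round(3),w.max(0).round(3))
for n,box in(("tub",(70,225,170,325)),("tray",(355,235,460,340))):
    b=big((P[...,2]>.03)&(P[...,2]<.08),box)[0][0];c=cv2.findContours(b.astype(np.uint8),0,1)[0][0][:,0]
    w=ray(f,c,.05)[:,:2].astype(np.float32);print(n,cv2.minAreaRect(w),cv2.minEnclosingCircle(w))
s=r.get_state()
fr=cams.grab_frame("wrist");print(fr["T_tool_cam"].round(3).tolist())
cv2.imwrite("pics/crop1.png",cv2.resize(img[165:265,180:370,::-1],None,fx=4,fy=4,interpolation=2))
E
```

```text
table z 0.0010747900314344039
rack ((0.6588492393493652, -0.016152307391166687), (0.11039755493402481, 0.4155430495738983), 6.044236660003662)
clip part 45 207.0 237.0 [0.5592 0.1509] [0.533 0.147] [0.583 0.154]
clip part 40 215.0 236.0 [0.5632 0.1288] [0.539 0.121] [0.586 0.137]
clip part 37 233.0 236.0 [0.5621 0.0825] [0.537 0.079] [0.592 0.085]
clip part 34 241.0 234.0 [0.5684 0.0611] [0.542 0.053] [0.592 0.069]
clip part 33 314.0 228.0 [ 0.5863 -0.1323] [ 0.563 -0.137] [ 0.61  -0.126]
clip part 32 257.0 234.0 [0.568 0.02 ] [0.545 0.019] [0.595 0.022]
clip part 31 306.0 228.0 [ 0.5874 -0.1094] [ 0.562 -0.113] [ 0.613 -0.105]
clip part 28 265.0 232.0 [ 0.5742 -0.0019] [ 0.551 -0.01 ] [0.598 0.006]
tub ((0.45784837007522583, 0.3734052777290344), (0.16695569455623627, 0.171822652220726), 0.5737739205360413) ((0.4588637351989746, 0.37246042490005493), 0.08696633577346802)
tray ((0.4331660866737366, -0.37393319606781006), (0.15671895444393158, 0.16494563221931458), 72.8921127319336) ((0.43303579092025757, -0.3756871819496155), 0.11106853187084198)
[[0.0, -0.948, -0.317, 0.081], [1.0, 0.0, -0.001, -0.001], [0.001, -0.317, 0.948, -0.122], [0.0, 0.0, 0.0, 1.0]]
```

View pics/crop1.png

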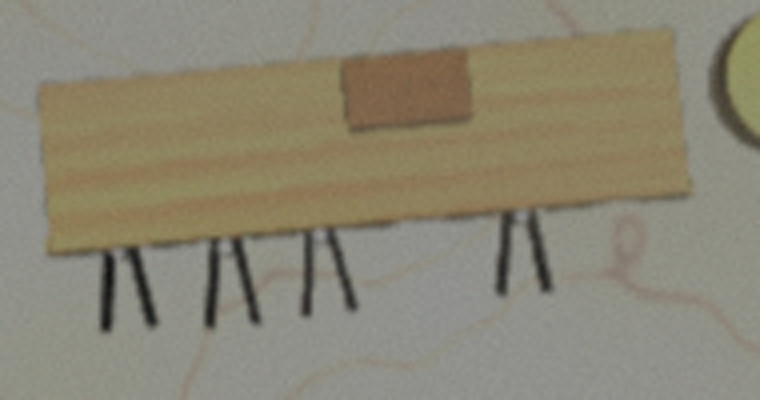

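The crop shows the four clips in line with the rack, with the handle pairs at crop (130,290), (233,285), (330,275) and (525,255). The other two mouths are empty. The rack is turned +6.0°. I'll probe the counter height with the fingers shut, then take the isolated clip D.

```bash
cat >> h.py <<'E'
A=np.deg2rad(6.04);RX=np.array([np.cos(A),np.sin(A)]);O=down(A)
def st():
    s=r.get_state();return f"t={s['clock']:.1f} pos={np.round(s['position'],3)} F={np.round(s['force'],1)} op={s['opening']*1e3:.1f} gf={s['gripper_force']:.1f}"
E
python3 - <<'E'
from h import *
print(r.solve_ik([.54,-.2,.12],O))
r.move_pose([.54,-.2,.12],O);print(st())
r.gripper_close(20);print(st())
r.servo_line([.54,-.2,.034],rate=.1);z=.034;f0=r.get_state()["force"][2];print(st())
while z>.008 and r.get_state()["force"][2]-f0<3:
    z-=.0015;r.servo_line([.54,-.2,z],rate=.03)
print(z,st())
r.servo_line([.54,-.2,.10],rate=.2);r.release();print(st())
E
```

```text
[ 0.29050278  0.66068147  0.04156935  1.78856813 -0.03992179  0.69315352
 -1.11133055]
t=1.9 pos=[ 0.54  -0.202  0.12 ] F=[0.4 0.5 0.1] op=85.4 gf=0.0
t=2.7 pos=[ 0.54 -0.2   0.12] F=[ 0.1 -0.  -0. ] op=-0.3 gf=0.0
t=3.7 pos=[ 0.541 -0.2    0.035] F=[ 0.6 -0.2 -0.1] op=-0.2 gf=0.0
0.02049999999999999 t=6.0 pos=[ 0.54  -0.2    0.022] F=[-2.3  1.2 11.8] op=0.1 gf=5.6
t=7.3 pos=[ 0.54 -0.2   0.1 ] F=[-0.   0.1  1.1] op=85.3 gf=0.0
```

```bash
cat >> h.py <<'E'
def pull(p,z,dz=0.10):
    p=np.array(p)
    r.move_pose([*p,.10],O);r.servo_line([*p,z],rate=.12);print("down",st())
    r.gripper_close(20);print("20N",st())
    q=p-RX*.085
    r.servo_line([*q,z],rate=.1);print("out",st())
    r.servo_line([*q,dz],rate=.12);print("up",st())
    r.gripper_close(45);r.sleep(.3);print("45N",st())
def snap(n,box=None,name="top",k=1):
    f=cams.grab_frame(name);i=f["img"][:,:,::-1]
    if box:i=i[box[1]:box[3],box[0]:box[2]]
    cv2.imwrite(f"pics/{n}.png",cv2.resize(i,None,fx=k,fy=k,interpolation=2));return f
E
python3 - <<'E'
from h import *
pull([.580,-.1216],.026)
snap("d1",name="wrist")
E
```

```text
down t=8.5 pos=[ 0.58  -0.122  0.026] F=[ 0.3 -0.2  0.2] op=85.2 gf=0.0
20N t=9.1 pos=[ 0.581 -0.122  0.027] F=[-1.2  1.1  6.7] op=19.5 gf=23.3
out t=10.1 pos=[ 0.497 -0.131  0.027] F=[ 1.2 -0.4  8. ] op=19.4 gf=23.4
up t=10.9 pos=[ 0.495 -0.13   0.099] F=[-0.6 -0.  -0.8] op=19.4 gf=22.6
45N t=11.4 pos=[ 0.495 -0.131  0.1  ] F=[ 0.2 -0.5 -0.7] op=18.3 gf=49.5
```

View pics/d1.png

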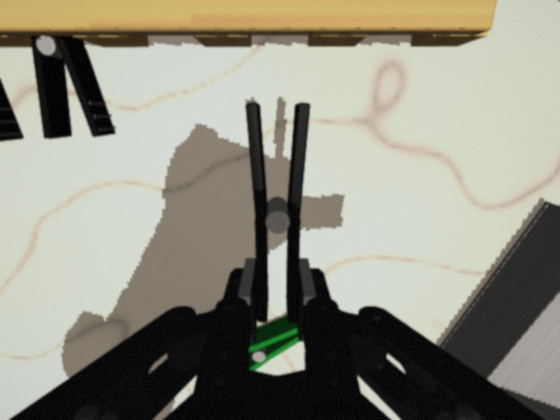

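The wrist view shows clip D held by its handles with the jaws open at (275,105). It reached the stop (19.4 mm) at 20 N, so it's weak and goes to the tub.

```bash
cat >> h.py <<'E'
BOX={"tub":(75,205,190,345),"tray":(335,220,480,350)}
def locate(n):
    f=cams.grab_frame("top");P=cloud(f);x0,y0,x1,y1=BOX[n]
    m=np.zeros(P.shape[:2],np.uint8);m[y0:y1,x0:x1]=((P[...,2]>.03)&(P[...,2]<.08))[y0:y1,x0:x1]
    c=max(cv2.findContours(m,0,1)[0],key=cv2.contourArea)[:,0]
    w=ray(f,c,.05)[:,:2].astype(np.float32)
    if n=="tub":
        p,rad=cv2.minEnclosingCircle(w);print("tub",np.round(p,3),round(rad,4));return np.array(p),0.
    p,(a,b),g=cv2.minAreaRect(w);g=np.deg2rad(g if a>b else g+90)
    g=(g+np.pi/2)%np.pi-np.pi/2;print("tray",np.round(p,3),round(a,3),round(b,3),np.rad2deg(g).round(1));return np.array(p),g
def place(n,yaw=None,lat=0,z=.05):
    s=r.get_state();p0=s["position"]
    r.servo_line([p0[0]-.02,p0[1],.19],rate=.2)
    sg=1 if n=="tub" else -1
    r.move_pose([.47,sg*.14,.2],O);print("via",st())
    c,g=locate(n);g=g if yaw is None else yaw
    X=np.array([np.cos(g),np.sin(g)]);Y=np.array([-X[1],X[0]])
    q=c-.035*X+lat*Y;o=down(g)
    r.move_pose([*q,.15],o);r.servo_line([*q,z],rate=.15);print("at",st())
    r.release();r.sleep(.2);r.servo_line([*q,.16],rate=.2);r.gripper_close(20);print("rel",st());r.release()
    r.move_pose([.47,sg*.14,.2],O)
E
python3 - <<'E'
from h import *
place("tub")
snap("t1");locate("tub")
E
```

```text
via t=13.1 pos=[0.47  0.138 0.199] F=[-0.1 -0.3 -0.8] op=18.4 gf=49.4
tub [0.459 0.373] 0.0864
at t=14.9 pos=[0.425 0.373 0.051] F=[-0.2  0.2 -0.1] op=17.9 gf=49.4
rel t=17.2 pos=[0.424 0.373 0.16 ] F=[ 0.1  0.4 -1.2] op=0.0 gf=0.0
tub [0.459 0.373] 0.0865
```

View pics/t1.png

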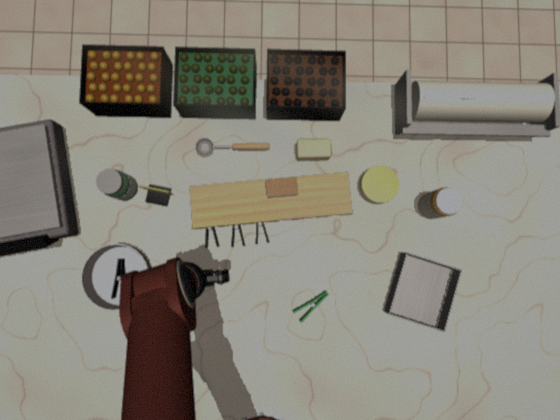

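Clip D lies in the tub at (118,278). The tray has been knocked to about (422,291), and I'll locate it again before each placement. Next is clip C. I'll come in from above its neighbour and let the pads swing down as they close.

Run:
```python
from h import *
pull([.564,.0083],.034)
snap("c1",name="wrist")
```

```text
down t=20.6 pos=[0.565 0.009 0.035] F=[ 0.2  0.2 -0.1] op=85.2 gf=0.0
20N t=21.2 pos=[0.564 0.008 0.035] F=[-1.5  0.4  7.3] op=19.4 gf=22.5
out t=22.2 pos=[ 0.481 -0.001  0.035] F=[ 1.8 -0.2  8.1] op=19.6 gf=22.1
up t=22.9 pos=[ 0.479 -0.001  0.099] F=[ 0.1  0.3 -0.5] op=19.2 gf=21.4
45N t=23.4 pos=[ 0.479 -0.001  0.1  ] F=[0.2 0.7 0.3] op=17.9 gf=47.7
```

View pics/c1.png

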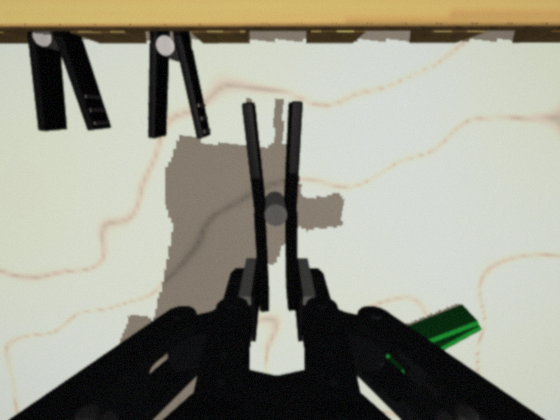

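Clip C is held, with the jaws at (272,105), and its neighbours B and A are untouched. It is also weak (19.2 mm at 20 N), so it goes to the tub, laid crosswise over the first clip.

Run:
```python
from h import *
place("tub",yaw=-1.2,z=.068)
locate("tub")
pull([.5582,.0712],.034)
snap("b1",(60,180,470,350),k=1.9)
```

```text
via t=24.7 pos=[0.469 0.14  0.198] F=[-0.7 -0.8 -0.6] op=17.4 gf=47.7
tub [0.459 0.373] 0.0868
at t=26.5 pos=[0.447 0.405 0.069] F=[-0.1  1.  -0.2] op=17.8 gf=47.7
rel t=28.7 pos=[0.446 0.405 0.16 ] F=[ 0.5  0.  -0.2] op=-0.0 gf=0.0
tub [0.459 0.373] 0.0863
down t=32.3 pos=[0.559 0.071 0.035] F=[ 0.2 -0.2 -0.5] op=85.6 gf=0.0
20N t=32.9 pos=[0.558 0.071 0.035] F=[-1.2 -0.8  5.5] op=29.9 gf=19.4
out t=33.9 pos=[0.474 0.062 0.035] F=[-0.1 -0.2  9.6] op=29.8 gf=19.6
up t=34.6 pos=[0.473 0.063 0.099] F=[ 0.5 -0.3 -1.6] op=29.2 gf=19.6
45N t=35.1 pos=[0.474 0.062 0.1  ] F=[ 0.1 -0.7  0.1] op=19.3 gf=44.2
```

View pics/b1.png

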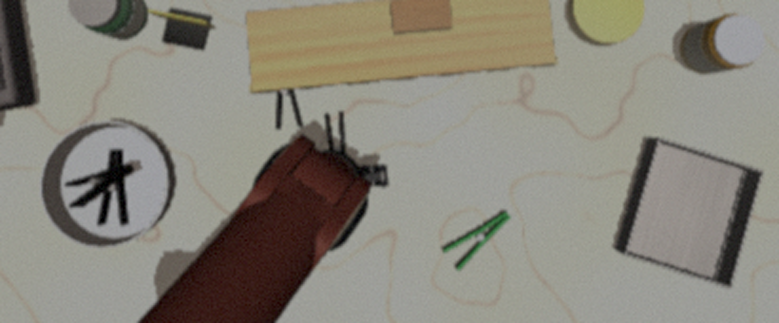

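Both weak clips are inside the tub at crop (115,185). Clip B only gave to 29.9 mm at 20 N and needed 45 N to reach the stop, so it's firm and goes to the tray at crop (688,212).

Run:
```python
from h import *
place("tray",lat=.008,z=.05)
locate("tray")
pull([.5542,.1393],.028)
snap("a1",(60,180,470,350),k=1.9)
```

```text
via t=36.6 pos=[ 0.47  -0.138  0.199] F=[-0.2  1.3 -0.1] op=19.4 gf=44.0
tray [ 0.427 -0.411] 0.158 0.165 -17.1
at t=38.5 pos=[ 0.397 -0.393  0.051] F=[-0.5 -0.9 -0.9] op=19.0 gf=43.9
rel t=40.8 pos=[ 0.396 -0.393  0.16 ] F=[-0.  -0.  -0.2] op=0.0 gf=0.0
tray [ 0.427 -0.411] 0.157 0.165 -17.1
down t=44.6 pos=[0.555 0.139 0.029] F=[ 0.2 -0.6 -0.4] op=85.3 gf=0.0
20N t=45.2 pos=[0.554 0.139 0.029] F=[-0.8  0.6  5.6] op=30.4 gf=19.5
out t=46.2 pos=[0.47  0.13  0.029] F=[ 0.9 -0.3  8.7] op=29.5 gf=19.5
up t=46.9 pos=[0.469 0.131 0.099] F=[-0.4 -1.1  0.4] op=29.4 gf=19.6
45N t=47.5 pos=[0.47 0.13 0.1 ] F=[ 0.2  0.3 -0.2] op=19.7 gf=43.9
```

View pics/a1.png

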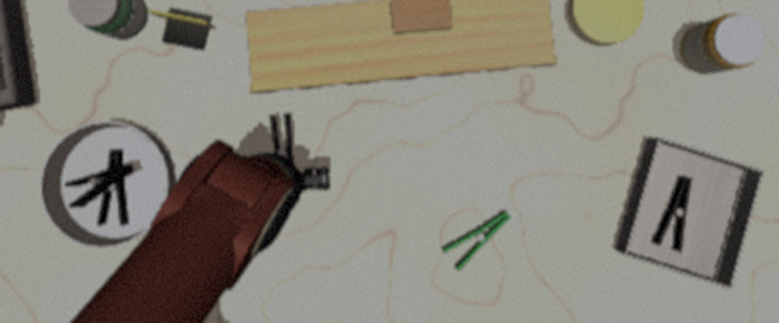

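Clip B lies in the tray at crop (680,212). Clip A is held and firm (29.5 mm at 20 N), so it goes crosswise into the tray.

Run:
```python
from h import *
ys=[y for y in (np.deg2rad(73),np.deg2rad(-107)) if r.solve_ik([.427-.035*np.cos(y),-.411-.035*np.sin(y),.068],down(y)) is not None]
print(ys)
place("tray",yaw=ys[0] if ys else None,z=.066)
r.move_pose([.45,0,.3],O);r.sleep(1)
locate("tray");locate("tub");print(st())
snap("end",k=1.4)
```

```text
[np.float64(1.2740903539558606), np.float64(-1.8675022996339325)]
via t=49.2 pos=[ 0.47  -0.138  0.199] F=[ 1.1  0.1 -0.7] op=19.2 gf=43.7
tray [ 0.427 -0.411] 0.157 0.165 -17.1
at t=51.2 pos=[ 0.418 -0.445  0.067] F=[ 0.5  0.4 -0.9] op=19.3 gf=43.7
rel t=53.4 pos=[ 0.417 -0.444  0.16 ] F=[ 0.4  0.2 -0.7] op=-0.3 gf=0.0
tray [ 0.427 -0.411] 0.158 0.165 -17.1
tub [0.459 0.372] 0.0871
t=57.3 pos=[0.45 0.   0.3 ] F=[-1.2 -0.   0.5] op=85.6 gf=0.0
```

View pics/end.png

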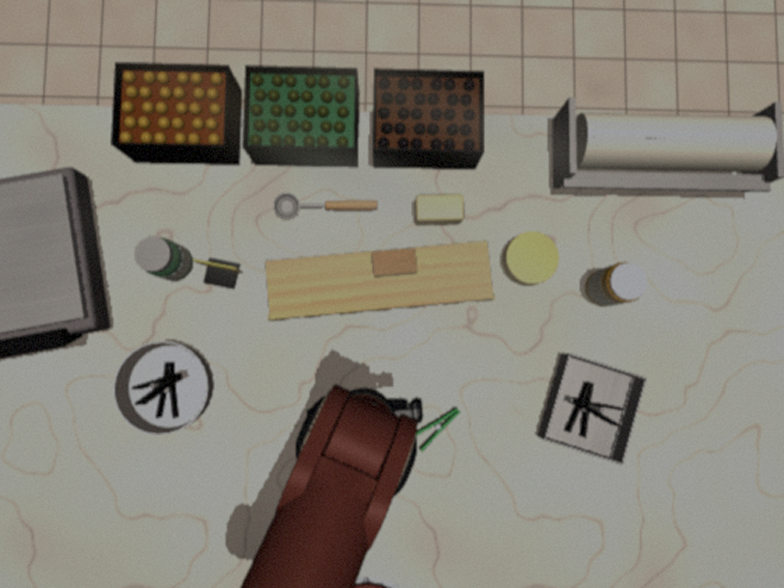

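Two weak clips lie in the tub at (165,388) and two firm ones in the tray at (590,405). No clips stick out of the rack any more, and the other goods are where they were.

```bash
python3 -c "
from bench import r
print(r.hand_in())"
```

```text
the job is handed in; nothing more can be done
None
```

The job is handed in: all four clips present were drawn out and squeezed, the two firm ones are in the steel tray and the two weak ones in the round tub, with both containers upright and the other goods undisturbed.

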